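# Photograph the round-bellied bottle with the indexed menu camera

### The arm

A 6-joint arm with a two-finger parallel gripper is mounted at the origin on a cart in front of the work surface, level with it; the furniture and walls round the work are solid. World frame = base frame: x ahead of the robot, y to its left, z up, the work surface at z = 0. Lengths are in mm, angles in rad, forces in N, time in s.
With the tool pointing down it reaches from about 400 to 925 mm from the base axis. Payload 12.5 kg.
Tool frame: the origin (TCP) lies between the finger pads; the fingertips stand 19 mm ahead of it and the grasp point (between the pads) is the TCP (env.nose_length is the distance from the TCP to the fingertips, in mm); z points along the fingers, y is the line along which they close (so a half turn about z gives the same grasp; the last joint's range is limited). The gripper opens to 95 mm and grips with 3 to 60 N. Pads are 20 mm wide; open, the fingers measure 119 mm over their backs; the gripper's body (75 mm by 180 mm) begins 59 mm behind the grasp point.
Start: joints at [-1.41, 0.491, 1.559, -0, 1.092, -0.106], TCP at [164.801, -602.897, 233.661] pointing down, gripper open.
Joint ranges: [-3.1, 3.1], [-0.84, 2.19], [0.05, 2.79], [-1.13, 4.28], [0.06, 2.93], [-2.69, 2.69]. Speed limits (rad/s): [2.22, 2.22, 2.79, 3.14, 3.14, 3.14].

### API

Orientations are given as [roll, pitch, yaw] about the fixed x, y, z axes, in that order (R = Rz(yaw) Ry(pitch) Rx(roll)).
In Python, from cell import env gives the robot as it stands. The module is installed in compiled form; this text tells all that it offers.
- The arm moves only by the tool drive_tool, never from a script. Its argument "rows" is a list that holds one entry, the list of rows, each a list of 7 numbers: the shift along the tool's x, y, z scaled (see below), then the turn, a rotation vector about the tool's x, y, z scaled (see below), then the opening, from 0 (shut) to 1 (fully open). In form: [[[tx, ty, tz, ax, ay, az, jaw], ...]]. A call has 1 to 5 rows; each row shifts and turns the commanded pose from where the row before left it, along the tool's axes as they then stand; what a row does not reach is not made up. The controller multiplies each number of a shift by 250 mm and each number of a turn by 180 degrees. A row lasts 1/8 s, in which the tool goes at most 62.5 mm and 10.7 degrees, less where a joint would pass 70% of its speed; a pose out of reach is approached as far as the arm can. A call with a number of a shift or a turn outside -1 to 1 is refused whole. A call with a gripper value outside its range is refused whole. The fingers move at their own pace and stop on an object; the grip force is fixed at half the most. Time passes only in rows, so rows that do not move let the fingers close. It gives the time, the measured TCP pose, the force, the opening and the grip force at its end, in the units of the state.
- env.state(): the state, without advancing time (a new reading comes with each control period).
- env.read_camera(name): name is "scene" or "top" or "wrist"; returns a dict with "color" (420x560x3 uint8, blue, green, red), "camera_matrix" (3x3 intrinsics, pixels), "k1" (the pictures are not rectified: a ray, as slopes to the right and down, at radius r is drawn at 1 + k1 r^2 times it, then the intrinsics apply), "pose" (4x4, takes a point from camera to world coordinates). Camera axes: x right, y up, looking along -z (the intrinsics and any distortion apply to the point x, -y, -z); pixel columns grow to the right and rows downward; lengths in mm; the calibration is good to about 2 mm. A picture is of the moment at which its call begins. There is no depth.
- env.job_done(): hands the job in; it is judged then, once.
Trained networks look in a picture, given as the dict that the camera call returned (one of the last four; its "shot" number tells which), for a name from the list of things; names that differ only in an ending like _2 or _b are one class to them, and where a whole thing is asked for, a point or a joint stands for the part that bears it (a point fixed in the world has none). Each returns a list of dicts, best first, with "score" (0 to 1); they miss things now and then, are a little off and sometimes report something else, mostly with a low value. They report only what shows in the picture. A call takes as long as a camera call. They do not tell look-alikes from the thing itself.
- env.search_frame(name, picture): "at" ([x, y, z] in mm, in the coordinates of the camera as it stood for that picture, good to about 4 mm: the middle of the surface that is visible of it).
- env.place_of(name, picture): "at" ([x, y, z] in mm, in the coordinates of the camera as it stood for that picture, good to about 4 mm: a listed point, or the origin of a listed thing).
The state is a dict: "t": time; "joints": joint angles; "qvel": joint speeds; "tau": joint torques, N m; "eef_pos": TCP position; "tcp_rot": TCP orientation; "ft_force": force on the tool from outside, world axes, zero at the start; "moment": the same for the moment, N m; "opening": opening from 0.0 (shut) to 1.0 (fully open); "grip_force": force on a finger pad.
Only numpy, scipy, OpenCV 4.12 (cv2) and the standard library are available. Lean on these libraries where they do the work, as an engineer would, in place of code of your own. Each camera call takes 0.05 s, during which the arm holds its last target. There are 200 camera calls.

### The job

Photograph the round-bellied bottle for the menu: pull up the spring plunger on the arm of the camera stand, swing the camera from the middle stop to the stop facing that bottle, and let the plunger snap home in its hole. Then press the two-stage shutter button gently to its halfway stop, pause there for about a second while the camera focuses, press it fully down to take the picture, and let it come back up. Take no picture before the camera is locked facing that bottle, do not press hard on the button, and do not disturb the tall bottles.

Things in the scene. Friction and masses are not known exactly. Their poses are not given: they have to be found in the camera images.
- camera_base: Fixed black base of the camera stand: a disc 200 mm across, 14 mm thick, with a tail behind. Origin: centre of the disc's underside, on the upright axis about which the camera turns; x points the way the camera looks at the middle stop, z up. On the tail lie three joined steel index plates (top at z = 26 mm) with 13 mm holes 130 mm from the axis, 22 degrees (0.384 rad) apart.
- camera (a joint): Angle of the turning head (arm and camera) about the base's upright axis, rad: 0 at the middle stop, where it starts; +0.384 at the left stop (counter-clockwise from above: lens to the left seen from behind the camera), -0.384 at the right stop. With the plunger up it turns against light friction (0.1 N m), up to 0.5 either way; a seated pin leaves about 0.012 rad of play.
- knob (a point): Middle of the black plunger knob on the arm behind the camera, 130 mm from the turning axis: upright round knob 30 mm across, grippable up to 10 mm above and below this point, top 14 mm above it; 94 mm above the worktop when the pin is down. Free space beside it; a 21 mm wide barrel begins 22 mm below this point.
- index_pin (a joint): Lift of the plunger, m: 0 with its pin fully down in a hole (snapped in), 0.0105 when the round tip of the 10 mm pin rides on the index plate, 0.016 at most. A spring pulls it down with 5 N at 0 and 7.4 N at the top. Lift it over 0.011 to turn the camera; let go within about 4 mm of a hole it finds its own way in.
- stop_left (a point): Mouth of the index hole in which the pin sits when the camera faces left (joint camera = +0.384); this hole lies to the right of the middle one as seen from behind the camera. 26 mm above the worktop.
- stop_right (a point): Mouth of the index hole in which the pin sits when the camera faces right (joint camera = -0.384); this hole lies to the left of the middle one as seen from behind the camera. 26 mm above the worktop.
- lens (a point): Centre of the lens front of the black camera (body 140 mm wide; top of body 130 mm, top of viewfinder hump 150 mm above the worktop), 91 mm ahead of the turning axis, 96 mm above the worktop. Its x axis is the way the camera looks, y to the left, z up.
- button_top (a point): Top centre of the shutter button, a 24 mm wide steel mushroom button on the camera's right-hand grip, 26 mm ahead of and 53 mm to the right of the turning axis seen from behind; 146 mm above the worktop at rest. Pressed straight down, 8 mm in all; springs back when let go. The viewfinder hump begins 32 mm to its left.
- shutter_half (a joint): First stroke of the shutter button, m: 0 at rest, 0.004 at the halfway stop. Takes 1.5 N to start and 3 N at the stop.
- shutter_full (a joint): Second stroke of the same button, m: 0 until the button is pressed past its halfway stop, 0.004 fully down (picture taken). Needs 9 N to start and 12 N fully down, so a push between 4 and 8 N rests on the halfway stop.
- round_bottle: The bottle to photograph: clear glass bottle with a bulging round belly 129 mm across and a thin neck, 245 mm tall, standing on the worktop about 270 mm from the stand's axis, in front of either the left or the right stop. Origin: centre of its underside.
- straight_bottle: The other tall bottle, not to be photographed: straight round sides 103 mm across, sloped shoulder, 248 mm tall, in front of the remaining outer stop. Origin: centre of its underside.
- bitters: Small brown bitters bottle, 48 mm across and 136 mm tall, about 270 mm straight ahead of the middle stop (already photographed). Origin: centre of its underside.
Not all that is in view belongs to the job. What is shaped like the round_bottle but red is not meant.

How it is judged:
By the outcome, as a careful person would: the job done as asked, in the order asked, and still so for the second after the job is handed in, with the robot touching nothing.
It also fails if it takes over 48 s, if anything falls off the work surface, if the arm or the gripper's body presses on something with over 40 N, if the wrist force passes 120 N, or if a joint passes its speed limit or range.

## Working session

There is one attempt and no reset: what is moved stays moved. The work goes in short steps, Python scripts to look and compute and a tool call to move; the robot and the scene stay as the last step left them, time stands still between calls to the robot, and variables do not carry over. Pictures are saved under pics/ and viewed, at most 10 in all, crops included, and the job is handed in when it is done.

Besides the shell and the picture viewer there is one more tool, called after "Call:" as name(argument=value, ...), one argument or row to a line, values as JSON. drive_tool: Moves the arm, as the interface text tells. Its arguments: {"type":"object","properties":{"rows":{"type":"array","items":{"type":"array","items":{"type":"array","items":{"type":"number","minimum":-1,"maximum":1}}}}},"required":["rows"]}

```bash
mkdir -p pics; cat > h.py <<'E'
from cell import env
import numpy as np, cv2
def w(pic,at): return (pic["pose"]@np.r_[at,1])[:3]
def look(cams,names,save=None):
    for c in cams:
        p=env.read_camera(c)
        if save: cv2.imwrite(f"pics/{save}_{c}.png",p["color"])
        for n in names:
            for d in env.place_of(n,p)[:3]:
                P=w(p,d["at"]); a=np.array(d["at"]);s=np.array([a[0],-a[1]])/-a[2]
                s=s*(1+p["k1"]*(s@s));px=p["camera_matrix"]@np.r_[s,1]
                print(c,n,round(d["score"],2),P.round(1),px[:2].round())
E
python3 - <<'E'
from h import *
print(env.state())
look(["scene","top"],["camera_base","knob","lens","button_top","stop_left","stop_right","round_bottle","straight_bottle","bitters"],"a")
E
```

```text
{'t': 0.0, 'joints': array([-1.40960927e+00,  4.91587716e-01,  1.55943972e+00,  2.44339750e-07,
        1.09171409e+00, -1.05581562e-01]), 'qvel': array([-0.00019982,  0.00082754, -0.00137857, -0.00050405,  0.00029449,
        0.00169607]), 'tau': array([-7.59039503e-04, -6.12644434e+01, -2.58178800e+01,  6.92673353e-02,
        4.82088095e-02, -8.23808205e-05]), 'eef_pos': array([ 164.75728804, -602.66413619,  233.0475982 ]), 'tcp_rot': array([-3.14045020e+00, -1.21290605e-04,  2.66768439e-01]), 'ft_force': array([-0.0942868 ,  0.12672686, -0.12385214]), 'moment': array([-0.02075904,  0.02081423,  0.03952354]), 'grip_force': 0.0, 'opening': 1.0033519665772748}
scene camera_base 0.69 [ 5.230e+02 -1.213e+02 -3.000e-01] [305. 254.]
scene knob 0.52 [ 480.7 -245.6   96.3] [352. 205.]
scene lens 0.85 [556.1 -33.3  92.2] [270. 236.]
scene button_top 0.58 [ 584.9 -116.5  141.1] [284. 197.]
scene stop_left 0.66 [ 534.  -250.7   25.6] [333. 220.]
scene stop_left 0.66 [621.9 141.2   1.2] [196. 294.]
scene stop_right 0.87 [ 437.  -217.5   27.7] [358. 240.]
scene round_bottle 0.66 [ 6.78e+02 -3.42e+02  4.00e-01] [310. 194.]
scene round_bottle 0.58 [715.8  83.3  -2.8] [188. 265.]
scene straight_bottle 0.86 [518.1 147.6   0.9] [228. 318.]
scene bitters 0.94 [6.189e+02 1.425e+02 3.000e-01] [197. 295.]
scene bitters 0.37 [553.2 -34.3  96.7] [271. 234.]
top knob 0.73 [ 476.7 -249.2   91.2] [348. 262.]
top lens 0.85 [550.6 -38.5  94. ] [251. 226.]
top lens 0.32 [ 5.110e+02  1.454e+02 -4.000e-01] [175. 244.]
top button_top 0.53 [ 576.  -119.   142.7] [290. 212.]
top stop_left 0.88 [ 525.2 -250.5   30.7] [344. 241.]
top round_bottle 0.98 [706.3  76.9   3.7] [207. 163.]
top round_bottle 0.79 [ 673.3 -340.7   -0.9] [379. 182.]
top straight_bottle 0.79 [510.6 142.8  -1. ] [176. 244.]
top bitters 0.85 [6.142e+02 1.368e+02 5.000e-01] [181. 200.]
```

View pics/a_scene.png

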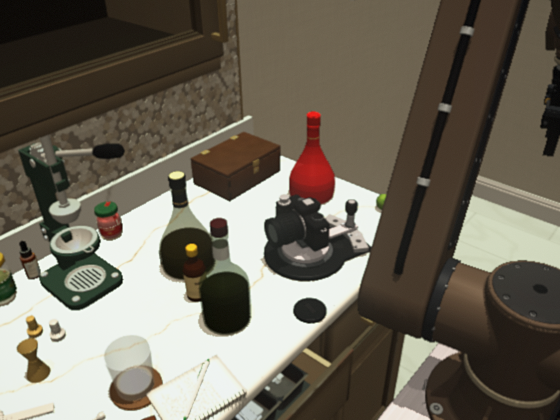

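View pics/a_top.png

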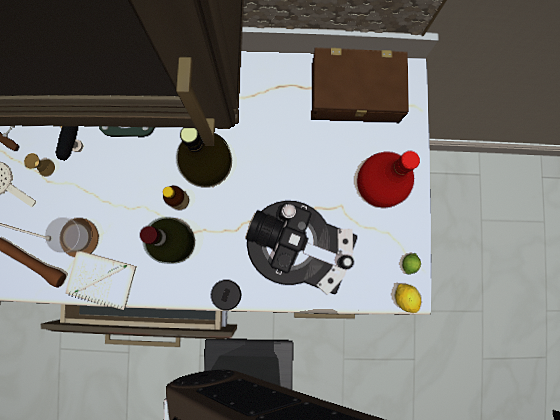

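```bash
python3 - <<'E'
import cv2
a=cv2.imread("pics/a_scene.png")[100:340,130:390]
cv2.imwrite("pics/crop.png",cv2.resize(a,None,fx=2.5,fy=2.5,interpolation=2))
E
```

```text
(no output)
```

View pics/crop.png

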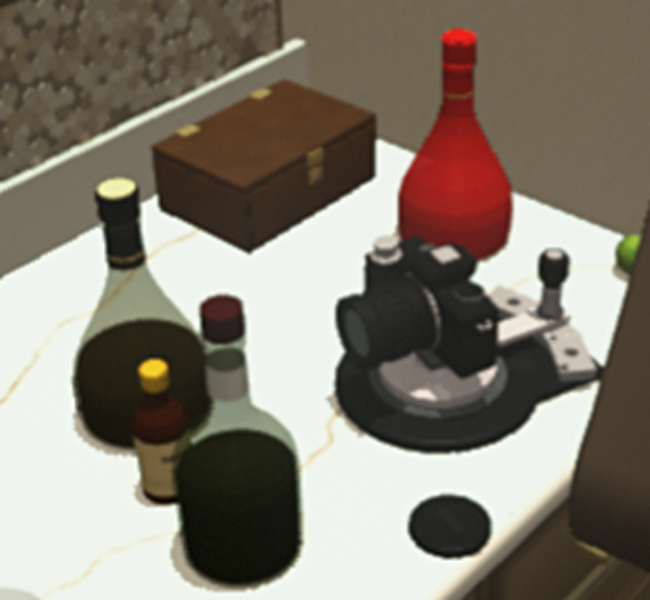

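Candidates for the round bottle, as scene / top pixels:
- Clear bulging bottle: (188,265) / (207,163).
- Red look-alike: (310,194) / (379,182). Rejected for its colour.
- Straight bottle: (228,318) / (176,244).

The crop shows the clear bulging one behind the bitters. It stands 47° from the axis against 70° at the middle stop, so the **right stop** is the one to use, with the knob going to stop_right. I'll turn the tool first.

Call:
drive_tool(
  rows=[
    [[0,0,0,0,0,-0.058,1],[0,0,0,0,0,-0.058,1],[0,0,0,0,0,-0.058,1],[0,0,0,0,0,-0.058,1],[0,0,0,0,0,-0.058,1]],
  ],
)

```text
t: 1.62
eef_pos: [164.8, -602.9, 233.7]
tcp_rot: [3.142, 0.0, 1.184]
ft_force: [-0.5, -0.5, 0.5]
opening: 1.0
grip_force: 0.0
```

```bash
cat >> h.py <<'E'
from scipy.spatial.transform import Rotation as Ro
def go(x,y,z,yawdeg):
    s=env.state(); R=Ro.from_euler("xyz",s["tcp_rot"])
    d=R.inv().apply(np.array([x,y,z])-s["eef_pos"])/250
    T=Ro.from_euler("xyz",[np.pi,0,np.radians(yawdeg)])
    print("shift",d.round(4),"turn",((R.inv()*T).as_rotvec()/np.pi).round(4),"pos",s["eef_pos"].round(1),"yaw",np.degrees(s["tcp_rot"]).round(2),"t",round(s["t"],2),"F",s["ft_force"].round(1),"open",round(s["opening"],3),"grip",round(s["grip_force"],1))
E
python3 -c "
from h import *
go(465,-262,215,70.4)"
```

```text
shift [1.716  0.5975 0.0745] turn [ 0.      0.     -0.0143] pos [ 164.8 -602.9  233.7] yaw [1.800e+02 1.000e-02 6.783e+01] t 1.62 F [-0.5 -0.5  0.5] open 1.0 grip 0.0
```

Call:
drive_tool(
  rows=[
    [[0.19,0.066,0.008,0,0,0,1],[0.19,0.066,0.008,0,0,0,1],[0.19,0.066,0.008,0,0,0,1],[0.19,0.066,0.008,0,0,0,1],[0.19,0.066,0.008,0,0,0,1]],
  ],
)

```text
t: 2.25
eef_pos: [332.9, -413.9, 223.7]
tcp_rot: [3.141, 0.0, 1.178]
ft_force: [0.3, -0.8, 0.8]
opening: 0.999
grip_force: 0.0
```

Call:
drive_tool(
  rows=[
    [[0.19,0.066,0.008,0,0,0,1],[0.19,0.066,0.008,0,0,0,1],[0.19,0.066,0.008,0,0,0,1],[0.19,0.066,0.008,0,0,0,1],[0,0,0,0,0,-0.0143,1]],
  ],
)

```text
t: 2.88
eef_pos: [467.3, -262.4, 215.6]
tcp_rot: [3.141, -0.0, 1.227]
ft_force: [-0.1, -1.1, -0.3]
opening: 1.001
grip_force: 0.0
```

```bash
python3 - <<'E'
from h import *
for i in range(2): look(["wrist"],["camera_base","knob","lens","button_top","stop_left","stop_right"],"b%d"%i)
look(["top","scene"],["knob","button_top","stop_right"])
go(478,-247,215,70.4)
E
```

```text
wrist camera_base 0.76 [ 526.6 -127.5   -2.2] [282.  54.]
wrist knob 0.82 [ 476.6 -246.5   94.9] [276. 186.]
wrist stop_left 0.71 [ 524.6 -255.7   29. ] [321. 169.]
wrist stop_right 0.96 [ 436.6 -222.4   29.1] [232. 168.]
wrist camera_base 0.71 [ 524.5 -122.9   -1.1] [279.  47.]
wrist knob 0.82 [ 478.5 -247.9   94.3] [280. 183.]
wrist stop_left 0.67 [ 525.7 -253.6   26.2] [322. 163.]
wrist stop_left 0.49 [ 481.7 -246.1   94. ] [283. 180.]
wrist stop_right 0.58 [ 433.8 -222.5   24. ] [231. 165.]
top knob 0.65 [ 476.6 -246.2   92.3] [346. 262.]
top button_top 0.42 [ 577.4 -117.3  140.4] [289. 212.]
top stop_right 0.67 [ 433.3 -220.3   28.4] [330. 281.]
top stop_right 0.65 [ 478.6 -247.5   91.4] [347. 261.]
scene knob 0.6 [ 481.5 -244.6   96.8] [351. 205.]
scene button_top 0.37 [ 584.  -117.1  142.5] [284. 197.]
scene stop_right 0.57 [ 440.7 -218.9   25. ] [357. 240.]
shift [0.0838 0.022  0.0025] turn [ 0.      0.     -0.0019] pos [ 465.7 -264.8  215.6] yaw [1.800e+02 1.000e-02 7.007e+01] t 3.98 F [ 0.6  0.8 -0.8] open 1.002 grip 0.0
```

View pics/b1_wrist.png

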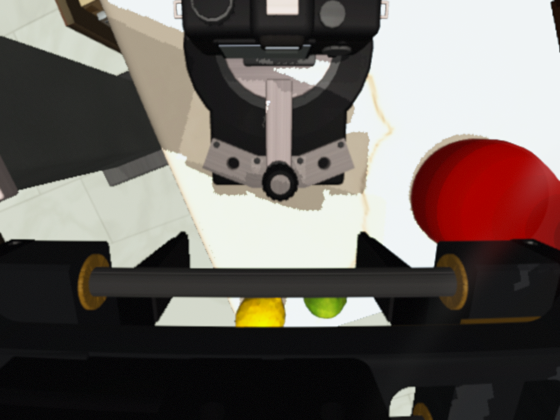

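The wrist picture shows the knob at (280,183) on the centre line, with index plates on both sides and the stop_right hole at (232,165). The knob is at about (478,-247,94), which matches the listed height. Next I move over it, down and close.

Call:
drive_tool(
  rows=[
    [[0.083,0.022,0,0,0,-0.002,1],[0,0,0.15,0,0,0,1],[0,0,0.15,0,0,0,1],[0,0,0.12,0,0,0,1],[0,0,0.055,0,0,0,1]],
  ],
)

```text
t: 4.6
eef_pos: [477.6, -247.0, 95.6]
tcp_rot: [-3.14, -0.0, 1.229]
ft_force: [0.8, 0.7, 0.8]
opening: 0.999
grip_force: 0.0
```

```bash
python3 - <<'E'
from h import *
look(["wrist"],["knob"])
go(478,-247,95,70.3)
E
```

```text
wrist knob 0.62 [ 479.1 -247.7   90.5] [276. 258.]
shift [0.0008 0.0012 0.0042] turn [-0.0005 -0.0001  0.0006] pos [ 477.7 -247.1   96.1] yaw [-1.799e+02 -2.000e-02  7.042e+01] t 4.7 F [-0.5 -0.3  1.1] open 1.001 grip 0.0
```

Call:
drive_tool(
  rows=[
    [[0,0,0.004,0,0,0,0.3],[0,0,0,0,0,0,0],[0,0,0,0,0,0,0],[0,0,0,0,0,0,0],[0,0,0,0,0,0,0]],
  ],
)

```text
t: 5.32
eef_pos: [478.0, -247.2, 96.0]
tcp_rot: [3.141, 0.0, 1.229]
ft_force: [-0.6, -0.0, -0.9]
opening: 0.53
grip_force: 0.0
```

Call:
drive_tool(
  rows=[
    [[0,0,0,0,0,0,0],[0,0,0,0,0,0,0]],
  ],
)

```text
t: 5.58
eef_pos: [477.9, -247.2, 95.9]
tcp_rot: [3.142, 0.0, 1.229]
ft_force: [2.3, -0.4, 0.5]
opening: 0.321
grip_force: 1.2
```

Call:
drive_tool(
  rows=[
    [[0,0,0,0,0,0,0],[0,0,0,0,0,0,0],[0,0,0,0,0,0,0]],
  ],
)

```text
t: 5.95
eef_pos: [477.9, -247.2, 95.9]
tcp_rot: [-3.142, 0.0, 1.229]
ft_force: [0.5, -0.3, -0.1]
opening: 0.306
grip_force: 30.0
```

Call:
drive_tool(
  rows=[
    [[0,0,-0.012,0,0,0,0],[0,0,-0.014,0,0,0,0],[0,0,-0.014,0,0,0,0],[0,0,-0.014,0,0,0,0],[0,0,0,0,0,0,0]],
  ],
)

```text
t: 6.58
eef_pos: [477.8, -247.2, 109.5]
tcp_rot: [-3.142, 0.0, 1.229]
ft_force: [0.2, -0.9, -8.2]
opening: 0.304
grip_force: 30.0
```

```bash
python3 - <<'E'
from h import *
look(["wrist"],["knob","index_pin"],"c")
b=np.array([522,-124.5]);s=env.state()
t=np.radians(70.4-22); g=b-130*np.r_[np.cos(t),np.sin(t)]; print(g)
go(*g,s["eef_pos"][2],70.4-22)
E
```

```text
wrist knob 0.61 [ 480.6 -245.9  107.2] [277. 256.]Traceback (most recent call last):
  File "<stdin>", line 2, in <module>
  File "h.py", line 9, in look
    for d in env.place_of(n,p)[:3]:
             ~~~~~~~~~~~~^^^^^
ValueError: it knows: bitters, button_top, camera_base, knob, lens, round_bottle, stop_left, stop_right, straight_bottle
```

Call:
drive_tool(
  rows=[
    [[0.0024,-0.05,0,0,0,0.0306,0],[0.0024,-0.05,0,0,0,0.0306,0],[0,0,0,0,0,0,0]],
  ],
)

```text
t: 7.05
eef_pos: [454.9, -236.2, 109.3]
tcp_rot: [-3.141, -0.0, 1.037]
ft_force: [0.6, 1.6, -7.6]
opening: 0.307
grip_force: 30.0
```

```bash
python3 - <<'E'
from h import *
b=np.array([522,-124.5]);s=env.state()
t=np.radians(70.4-22); g=b-130*np.r_[np.cos(t),np.sin(t)]; print(g, np.linalg.norm(s["eef_pos"][:2]-b))
go(*g,109.5,70.4-22)
E
```

```text
[ 435.68959236 -221.71375176] 130.3175868373154
shift [ 0.0109 -0.0956 -0.0005] turn [-0.0002 -0.      0.0613] pos [ 454.9 -236.2  109.3] yaw [-1.7996e+02 -1.0000e-02  5.9430e+01] t 7.05 F [ 0.6  1.6 -7.6] open 0.307 grip 30.0
```

Call:
drive_tool(
  rows=[
    [[0.003,-0.049,0,0,0,0.0306,0],[0.003,-0.049,0,0,0,0.0306,0],[0,0,0,0,0,0,0]],
  ],
)

```text
t: 7.42
eef_pos: [435.5, -221.7, 109.4]
tcp_rot: [-3.141, 0.0, 0.847]
ft_force: [-1.6, 0.2, -7.7]
opening: 0.306
grip_force: 30.0
```

```bash
python3 - <<'E'
from h import *
look(["wrist","top"],["knob","lens","stop_left","stop_right","camera_base"],"d")
go(435.7,-221.7,109.5,48.4)
E
```

```text
wrist knob 0.77 [ 436.5 -221.2  104.6] [272. 256.]
wrist stop_left 0.85 [ 524.8 -253.    26.7] [390. 172.]
wrist stop_right 0.65 [ 434.5 -222.4   25.7] [272. 219.]
wrist camera_base 0.94 [ 526.2 -121.2   -3.2] [274.  38.]
top lens 0.76 [579.6 -61.   94. ] [262. 213.]
top stop_left 0.97 [ 526.1 -251.3   29.8] [344. 241.]
top camera_base 0.79 [ 5.190e+02 -1.199e+02  2.000e-01] [287. 243.]
shift [ 0.0008 -0.0009 -0.0004] turn [0.0001 0.     0.    ] pos [ 435.7 -222.   109.4] yaw [179.99   0.    48.4 ] t 8.03 F [-2.3  0.3 -8.6] open 0.309 grip 30.0
```

Call:
drive_tool(
  rows=[
    [[0,0,0.012,0,0,0,0],[0,0,0.012,0,0,0,0],[0,0,0.008,0,0,0,0],[0,0,0,0,0,0,0]],
  ],
)

```text
t: 8.52
eef_pos: [435.6, -221.9, 101.2]
tcp_rot: [-3.141, 0.0, 0.844]
ft_force: [-1.9, 1.0, -5.6]
opening: 0.306
grip_force: 30.0
```

Lift is now about 5.3 mm and the spring still pulls down, so the pin is in the hole. I'll open and let it snap.

Call:
drive_tool(
  rows=[
    [[0,0,0,0,0,0,1],[0,0,0,0,0,0,1],[0,0,0,0,0,0,1],[0,0,0,0,0,0,1],[0,0,0,0,0,0,1]],
  ],
)

```text
t: 9.15
eef_pos: [435.7, -222.0, 101.4]
tcp_rot: [3.141, 0.0, 0.844]
ft_force: [-0.1, -0.3, -0.2]
opening: 0.776
grip_force: 0.0
```

```bash
python3 - <<'E'
from h import *
for i in range(2): look(["wrist"],["knob"],"e")
go(435.7,-221.7,210,48.4)
E
```

```text
wrist knob 0.58 [ 438.9 -221.4   93.3] [275. 251.]
wrist knob 0.73 [ 436.5 -220.8   94.7] [271. 254.]
shift [ 0.0008 -0.0005 -0.4345] turn [ 0.      0.     -0.0001] pos [ 435.7 -222.   101.4] yaw [179.99   0.    48.39] t 9.35 F [ 0.8 -0.  -0. ] open 0.944 grip 0.0
```

View pics/e_wrist.png

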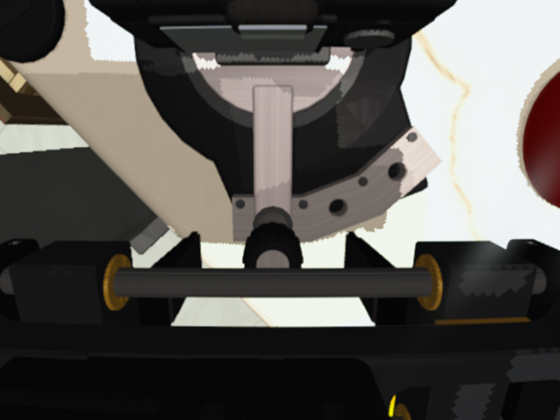

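The plunger is snapped home: the knob is at z≈94 and the arm lies over the left end plate, with the middle hole at (338,207) and the far hole at (397,170) now free. Next: rise, close the fingers and go above the button.

Call:
drive_tool(
  rows=[
    [[0,0,-0.08,0,0,0,1],[0,0,-0.18,0,0,0,1],[0,0,-0.18,0,0,0,1]],
  ],
)

```text
t: 9.72
eef_pos: [435.5, -221.8, 212.5]
tcp_rot: [-3.141, 0.0, 0.845]
ft_force: [0.6, -0.1, 0.4]
opening: 0.998
grip_force: 0.0
```

```bash
python3 - <<'E'
from h import *
look(["wrist","top","scene"],["knob","button_top","lens"],"f")
go(579,-140,200,48.4)
E
```

```text
wrist knob 0.76 [ 437.2 -220.4   93.4] [272. 205.]
wrist knob 0.48 [ 522.8 -255.8   28.6] [355. 163.]
top button_top 0.62 [ 576.6 -140.6  140.3] [300. 212.]
top lens 0.6 [580.5 -59.   96.5] [261. 212.]
top lens 0.18 [ 527.7 -249.2   29.5] [343. 240.]
scene knob 0.33 [ 440.2 -221.7   20.9] [358. 241.]
scene button_top 0.48 [ 578.8 -140.7  144.2] [292. 193.]
scene lens 0.73 [586.3 -48.6  96.6] [264. 226.]
scene lens 0.21 [519.2 147.8   2.8] [227. 317.]
shift [0.6258 0.2116 0.0428] turn [-0.0003  0.0001 -0.0001] pos [ 435.5 -221.8  210.8] yaw [-1.7994e+02  1.0000e-02  4.8390e+01] t 10.32 F [-0.3  0.2  0.1] open 0.999 grip 0.0
```

Call:
drive_tool(
  rows=[
    [[0.156,0.053,0,0,0,0,0],[0.156,0.053,0,0,0,0,0],[0.156,0.053,0.0,0,0,0,0],[0.158,0.053,0.043,0,0,0,0],[0,0,0,0,0,0,0]],
  ],
)

```text
t: 10.95
eef_pos: [580.4, -138.7, 199.2]
tcp_rot: [-3.14, 0.001, 0.847]
ft_force: [-0.5, -0.4, -0.1]
opening: 0.532
grip_force: 0.0
```

Call:
drive_tool(
  rows=[
    [[0,0,0,0,0,0,0],[0,0,0,0,0,0,0],[0,0,0,0,0,0,0],[0,0,0,0,0,0,0]],
  ],
)

```text
t: 11.45
eef_pos: [579.0, -140.5, 200.9]
tcp_rot: [3.141, -0.0, 0.844]
ft_force: [-0.4, -0.0, 0.8]
opening: 0.11
grip_force: 0.0
```

```bash
python3 - <<'E'
from h import *
for i in range(2): look(["wrist"],["button_top"],"g")
look(["top","scene"],["button_top"])
go(579,-140,167.5,48.4)
E
```

```text
wrist button_top 0.95 [ 581.  -139.4  147.2] [273. 227.]
wrist button_top 0.84 [ 577.2 -138.3  146.7] [268. 229.]
scene button_top 0.51 [ 580.6 -138.5  145.8] [291. 192.]
shift [-0.0003 -0.0008  0.1323] turn [-0.      0.     -0.0001] pos [ 579.2 -140.1  200.6] yaw [-1.800e+02  1.000e-02  4.839e+01] t 11.85 F [ 0.3 -0.1 -0.3] open 0.008 grip 0.0
```

View pics/g_wrist.png

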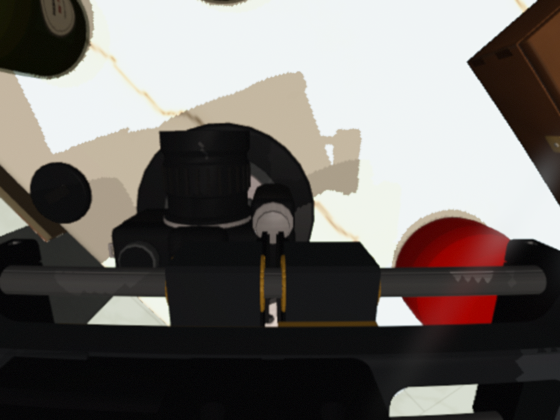

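The button at (272,222) lies straight ahead of the closed tips on the centre line. I'll descend to just above it.

Call:
drive_tool(
  rows=[
    [[0,0,0.06,0,0,0,0],[0,0,0.06,0,0,0,0],[0,0,0.012,0,0,0,0],[0,0,0,0,0,0,0]],
  ],
)

```text
t: 12.35
eef_pos: [579.2, -140.1, 167.2]
tcp_rot: [-3.141, 0.0, 0.844]
ft_force: [-0.8, -0.0, 0.4]
opening: 0.003
grip_force: 0.0
```

Call:
drive_tool(
  rows=[
    [[0,0,0.004,0,0,0,0],[0,0,0.004,0,0,0,0],[0,0,0,0,0,0,0]],
  ],
)

```text
t: 12.72
eef_pos: [579.2, -140.1, 165.8]
tcp_rot: [3.141, -0.0, 0.845]
ft_force: [0.5, -0.5, 0.8]
opening: 0.002
grip_force: 0.0
```

Call:
drive_tool(
  rows=[
    [[0,0,0.004,0,0,0,0],[0,0,0,0,0,0,0]],
  ],
)

```text
t: 12.98
eef_pos: [579.3, -140.1, 164.8]
tcp_rot: [3.141, -0.0, 0.845]
ft_force: [-0.0, -0.0, 1.6]
opening: 0.004
grip_force: 0.7
```

Call:
drive_tool(
  rows=[
    [[0,0,0.004,0,0,0,0],[0,0,0,0,0,0,0]],
  ],
)

```text
t: 13.22
eef_pos: [579.3, -140.1, 163.7]
tcp_rot: [3.141, -0.0, 0.845]
ft_force: [0.1, -0.2, 1.1]
opening: 0.006
grip_force: 0.9
```

Call:
drive_tool(
  rows=[
    [[0,0,0.004,0,0,0,0],[0,0,0,0,0,0,0]],
  ],
)

```text
t: 13.48
eef_pos: [579.3, -140.1, 162.6]
tcp_rot: [3.141, 0.0, 0.845]
ft_force: [-0.0, -0.0, 2.4]
opening: 0.002
grip_force: 1.1
```

Call:
drive_tool(
  rows=[
    [[0,0,0.004,0,0,0,0],[0,0,0,0,0,0,0]],
  ],
)

```text
t: 13.72
eef_pos: [579.3, -140.1, 161.6]
tcp_rot: [3.141, -0.0, 0.845]
ft_force: [-0.8, -0.2, 1.9]
opening: 0.006
grip_force: 1.3
```

Call:
drive_tool(
  rows=[
    [[0,0,0.002,0,0,0,0],[0,0,0,0,0,0,0]],
  ],
)

```text
t: 13.98
eef_pos: [579.3, -140.1, 161.1]
tcp_rot: [3.141, -0.0, 0.845]
ft_force: [0.4, -0.8, 2.7]
opening: 0.006
grip_force: 1.4
```

Call:
drive_tool(
  rows=[
    [[0,0,0,0,0,0,0]],
  ],
)

```text
t: 14.1
eef_pos: [579.3, -140.1, 161.2]
tcp_rot: [3.141, -0.0, 0.845]
ft_force: [1.2, 0.8, 3.3]
opening: 0.005
grip_force: 1.4
```

Just short of the stop; one more half-millimetre.

Call:
drive_tool(
  rows=[
    [[0,0,0.002,0,0,0,0],[0,0,0,0,0,0,0]],
  ],
)

```text
t: 14.35
eef_pos: [579.3, -140.1, 160.8]
tcp_rot: [3.141, -0.0, 0.845]
ft_force: [1.1, -1.1, 5.7]
opening: 0.008
grip_force: 2.5
```

5.7 N means it rests on the halfway stop. Hold about a second.

Call:
drive_tool(
  rows=[
    [[0,0,0,0,0,0,0],[0,0,0,0,0,0,0],[0,0,0,0,0,0,0],[0,0,0,0,0,0,0],[0,0,0,0,0,0,0]],
  ],
)

```text
t: 14.98
eef_pos: [579.3, -140.1, 160.9]
tcp_rot: [3.141, -0.0, 0.845]
ft_force: [-0.1, -0.4, 5.6]
opening: 0.007
grip_force: 2.5
```

Call:
drive_tool(
  rows=[
    [[0,0,0,0,0,0,0],[0,0,0,0,0,0,0],[0,0,0,0,0,0,0]],
  ],
)

```text
t: 15.35
eef_pos: [579.3, -140.1, 160.9]
tcp_rot: [3.141, -0.0, 0.845]
ft_force: [-0.6, 0.1, 5.1]
opening: 0.009
grip_force: 2.5
```

Call:
drive_tool(
  rows=[
    [[0,0,0.006,0,0,0,0],[0,0,0.004,0,0,0,0],[0,0,0.004,0,0,0,0],[0,0,0,0,0,0,0]],
  ],
)

```text
t: 15.85
eef_pos: [579.3, -140.2, 157.9]
tcp_rot: [3.141, -0.0, 0.845]
ft_force: [-1.4, 0.7, 11.0]
opening: 0.005
grip_force: 5.3
```

Call:
drive_tool(
  rows=[
    [[0,0,0.003,0,0,0,0],[0,0,0,0,0,0,0]],
  ],
)

```text
t: 16.1
eef_pos: [579.3, -140.1, 157.2]
tcp_rot: [3.141, -0.0, 0.845]
ft_force: [-2.1, 0.3, 11.1]
opening: 0.004
grip_force: 5.5
```

Call:
drive_tool(
  rows=[
    [[0,0,0.001,0,0,0,0],[0,0,0,0,0,0,0]],
  ],
)

```text
t: 16.35
eef_pos: [579.3, -140.1, 157.0]
tcp_rot: [3.141, -0.0, 0.845]
ft_force: [-3.2, 1.4, 11.2]
opening: 0.004
grip_force: 5.6
```

Call:
drive_tool(
  rows=[
    [[0,0,0.002,0,0,0,0],[0,0,0,0,0,0,0]],
  ],
)

```text
t: 16.6
eef_pos: [579.4, -140.1, 156.7]
tcp_rot: [3.14, -0.0, 0.845]
ft_force: [-1.4, 0.5, 13.4]
opening: 0.005
grip_force: 6.4
```

13.4 N, confirmed by the grip-force jump, means it is fully down. Release and rise.

Call:
drive_tool(
  rows=[
    [[0,0,-0.016,0,0,0,0],[0,0,-0.03,0,0,0,0],[0,0,-0.08,0,0,0,0],[0,0,-0.16,0,0,0,0],[0,0,0,0,0,0,0]],
  ],
)

```text
t: 17.23
eef_pos: [579.9, -140.3, 229.5]
tcp_rot: [3.138, -0.001, 0.845]
ft_force: [-0.1, 0.9, -1.0]
opening: 0.007
grip_force: 0.0
```

```bash
python3 - <<'E'
from h import *
look(["scene","top"],["button_top","lens","knob","round_bottle"],"z")
go(579,-140,230,48.4)
E
```

```text
scene button_top 0.56 [ 581.4 -138.1  141.9] [291. 193.]
scene lens 0.57 [584.6 -52.4  94.8] [266. 226.]
scene knob 0.31 [517.9 148.5   3.1] [227. 317.]
scene round_bottle 0.83 [715.8  83.3  -1.3] [188. 264.]
scene round_bottle 0.67 [ 676.9 -342.2   -1.8] [311. 195.]
top button_top 0.17 [ 438.2 -215.1   28.2] [328. 279.]
top knob 0.51 [ 432.7 -221.4   92.1] [335. 282.]
top round_bottle 0.94 [ 673.2 -339.1   -3. ] [379. 182.]
top round_bottle 0.85 [709.9  78.2   5.1] [207. 162.]
top round_bottle 0.26 [616.1 137.2   3.6] [180. 200.]
shift [-0.0001 -0.0007 -0.0133] turn [-0.0002  0.0001 -0.0001] pos [ 579.1 -140.1  226.7] yaw [-1.7996e+02  2.0000e-02  4.8390e+01] t 17.73 F [ 0.1 -0.1  0.7] open -0.002 grip 0.0
```

View pics/z_scene.png

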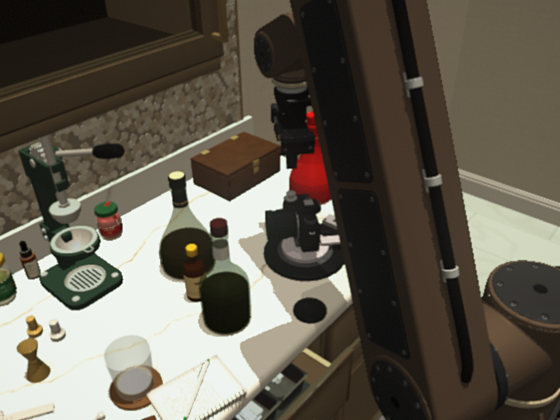

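The camera faces the clear bulging bottle at (188,264), all the bottles are where they were, and the robot is clear.

```bash
python3 -c "
from cell import env
print(env.job_done())"
```

```text
the job is handed in; nothing more can be done
None
```

The job is handed in at about 18 s: the camera is locked at the right stop facing the clear round-bellied bottle, the button was held about 1 s at half-press (5–6 N), pressed fully down (13.4 N) and released, and the bottles are undisturbed.

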